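# Stand the fallen bookend up against the books

## Task

The loose bookend lies on its back in front of the row of books. Push its foot over with the fingertips so that it stands up on its foot, then slide it along the desk until its plate stands flat against the end of the row, roughly in the middle of the end book's cover. Only push, and gently: do not grip or lift the bookend, do not shove the row of books along, and leave everything else on the desk where it is.

Things in the scene. Friction and masses are not known exactly. Their poses are not given: they have to be found in the camera images.
- bookend: The loose bookend: an L of grey plastic, 100 mm wide, 0.3 to 0.55 kg. Origin: middle of the heel edge (outer corner line of the L); x along that edge. Plate: y 0 to 95 mm, z 0 to 10 mm. Weighted foot: z 0 to 75 mm, y 0 to 12 mm. It starts on its back: plate flat on the desk, y level towards the books, foot (z) straight up. Standing: y up, z level, pointing away from the books.
- bookend_foot (a point): Middle of the free edge of the bookend's foot, in the foot's outer face (on bookend: 0, 0, 75 mm): 75 mm above the desk at the start, on the desk once it stands. Pushed near the top away from the books, the foot tips over about the heel edge, which stays on the desk; past about 45 degrees it falls onto its foot by itself.
- bookend_face (a point): Middle of the plate's outer face (on bookend: 0, 47.5 mm, 0): underneath at the start; once the bookend stands, this face is upright and looks at the books, 47.5 mm above the desk. The face goes down to the heel edge. Axes as bookend.
- books_end (a point): Desk-level middle of the bottom edge of the row's near end face: the first book's cover, 140 mm wide, 185 mm high, upright. y points level into the row, away from the loose bookend; x level across the cover; z up; the face is the plane y = 0. The row: six books, about 160 mm long, up to 197 mm high, a matching bookend already standing at its far end.
- books (a joint): How far the row of books, with its far bookend, has been shoved along its mat from the start (m, 0 at the start, in the y direction of books_end). It slides as one, with about 8 N of friction, and stays where it is left.
- cup: Bystander, to be left alone: small open printed cup, white plastic, 60 mm across, 55 mm high. Origin at the centre of its underside.
- cone: Bystander, to be left alone: printed cone, white plastic, 60 mm across at the base, 70 mm high. Origin at the centre of its underside.
- phone: Bystander, to be left alone: smartphone lying flat, black, 70 x 140 x 9 mm. Origin at the centre of its underside.
- tape: Bystander, to be left alone: roll of tape lying flat, 90 mm across, 22 mm high. Origin at the centre of its underside.
- motor: Bystander, to be left alone: small square stepper motor, black and aluminium, 42 x 42 mm, 62 mm high with its shaft. Origin at the centre of its underside.
- scraper: Bystander, to be left alone: print scraper (spatula) lying flat, 200 mm long. Its x runs along it.
- clip: Bystander, to be left alone: small printed L-shaped clip, white plastic, 50 x 30 mm, 36 mm high. Origin at the centre of its underside.
There are look-alikes about, which are no part of the job. Of the things like the bookend, leave any that is pink; of the rest the larger one is meant.

How it is judged:
On the way, in this order (a step that is already met when the one before it is completed fails the run):
1. the bookend stands on its foot (angle between bookend's own y axis and vertical below 0.08 rad), for 0.3 s.
2. the standing bookend is flat against the end of the row (angle between bookend's own y axis and vertical below 0.08 rad and y of bookend in the frame of books_end above -0.006 m and x of bookend in the frame of books_end between -0.035 and 0.035 m and angle between the z axis of bookend and the y axis of books_end, either way round below 0.1 rad), for 0.2 s.
At the end, for the whole second after the job is handed in: The bookend stands on its foot at rest (its y within 0.08 rad of vertical), its plate's outer face within 6 mm of the end book's cover and parallel to it within 0.1 rad, its middle within 35 mm of the cover's middle, the row shoved no more than 15 mm (all of step 2 and height (world z) of bookend below 0.006 m and linear speed of bookend below 0.01 m/s and value of joint books below 0.015 m); the robot touches nothing.
It fails at once if the bookend's heel edge is lifted more than 20 mm off the desk (height (world z) of bookend above 0.02 m).
It fails at once if the fingers press the bookend with more than 30 N (gripped or pushed roughly) (contact force between the fingers and bookend above 30 N).
It fails at once if the row of books is shoved more than 15 mm (value of joint books above 0.015 m).
It fails at once if another thing on the desk is moved more than 15 mm (distance of any of cup, cone, phone, tape, motor, scraper, clip from where it was at the start of the episode above 0.015 m).
It also fails if it takes over 51 s, if anything falls off the work surface, if the arm or the gripper's body presses on something with over 40 N, if the wrist force passes 120 N, or if a joint passes its speed limit or range.

## Robot

A 6-joint arm with a two-finger parallel gripper is mounted at the origin on the work surface. World frame = base frame: x ahead of the robot, y to its left, z up, the work surface at z = 0. Lengths are in m, angles in rad, forces in N, time in s.
With the tool pointing down it reaches from about 0.3 to 0.825 m from the base axis. Payload 5.4 kg.
Tool frame: the origin (TCP) lies midway between the tips of the shut fingers; the grasp point (between the pads) lies 19 mm behind it; z points along the fingers, y is the line along which they close (so a half turn about z gives the same grasp; the last joint's range is limited). The gripper opens to 92 mm and grips with 3 to 60 N. Pads are 20 mm wide; open, the fingers measure 128 mm over their backs; the gripper's body (75 mm by 189 mm) begins 69 mm behind the grasp point.
Start: joints at [-0.21, 0.158, 1.597, -0, 1.386, -0.21], TCP at [0.575, -0, 0.215] pointing down, gripper open.
Joint ranges: [-2.91, 2.91], [-0.94, 2.29], [0.18, 2.7], [-1.29, 4.43], [0.17, 2.64], [-3, 3]. Speed limits (rad/s): [2.57, 2.57, 3.14, 3.14, 3.14, 3.14].

## Interface

Orientations are given as a unit quaternion [x, y, z, w].
In Python, from bench import bot gives the robot as it stands. The module is installed in compiled form; this text tells all that it offers.
- The arm moves only by the shell command python3 -m jog 'ROWS'. ROWS is JSON, a list of rows, each an object with "rotation": the turn, a rotation vector about the world's x, y, z in units of 5 degrees (1.0 is 5 degrees), a list of three; "dp": the shift along the world's x, y, z in units of 30 mm (1.0 is 30 mm), a list of three; "claw": the finger opening in mm, from 0 to 91.9. In form: [{"rotation": [wx, wy, wz], "dp": [tx, ty, tz], "claw": claw}, ...]. A call has 1 to 10 rows; each row is the pose to reach, as a shift and turn from the pose commanded when the call began; what a row does not reach only later rows make up. A row lasts 1/8 s, in which the tool goes at most 62.5 mm and 10.7 degrees, less where a joint would pass 70% of its speed; a pose out of reach is approached as far as the arm can. A call with a gripper value outside its range is refused whole. The fingers move at their own pace and stop on an object; the grip force is fixed at half the most. Time passes only in rows, so rows that repeat a pose let the fingers close. It gives the time, the measured TCP pose, the force, the opening and the grip force at its end, in the units of the state.
- bot.observe(): the state, without advancing time (a new reading comes with each control period).
- bot.grab_frame(name): name is "scene" or "side" or "wrist"; returns the picture (400x640x3 uint8, red, green, blue); there is no depth.
- bot.calibration(name): a dict with "fovy" (degrees; the focal length in pixels is half the picture's height over the tangent of half this angle, whatever the lens; pixels are square), "cx", "cy" (the principal point, pixels), "world_from_camera" (4x4, takes a point from camera to world coordinates); the wrist camera has in their place "hand_eye" (4x4, takes a point from camera to tool coordinates, whose origin is the TCP and whose axes are the flange's). Camera axes: x right, y down, z forward; pixel columns grow to the right and rows downward; lengths in m; the calibration is good to about 2 mm. The wrist camera is an equidistant fisheye: a pixel r from the principal point sees the ray r / f radians off the axis. A picture is of the moment at which its call begins: read the wrist's pose just before it. calibration takes no time and is no camera call.
- bot.finish_job(): hands the job in; it is judged then, once.
Trained networks look in the newest picture that a camera, given by its name, has taken for a name from the list of things; names that differ only in an ending like _2 or _b are one class to them, and where a whole thing is asked for, a point or a joint stands for the part that bears it (a point fixed in the world has none). Each returns a list of dicts, best first, with "p" (0 to 1); they miss things now and then, are a little off and sometimes report something else, mostly with a low value. They report only what shows in the picture. A call takes as long as a camera call. They do not tell look-alikes from the thing itself.
- bot.outline_of(camera, label): "pixels" (400x640 bool, what is visible of it) and "point" ([column, row] in pixels, amid what is visible of it).
- bot.pinpoint(camera, label): "point" ([column, row] in pixels: a listed point, or the origin of a listed thing).
The state is a dict: "t": time; "qpos": joint angles; "joint_velocities": joint speeds; "effort": joint torques, N m; "position": TCP position; "tool_rot": TCP orientation; "force": force on the tool from outside, world axes, zero at the start; "moment": the same for the moment, N m; "finger_gap": opening from 0.0 (shut) to 1.0 (fully open); "grasp_force": force on a finger pad.
Only numpy, scipy, OpenCV 4.12 (cv2) and the standard library are available. Lean on these libraries where they do the work, as an engineer would, in place of code of your own. Each camera call takes 0.05 s, during which the arm holds its last target. There are 200 camera calls.

## Working session

There is one attempt and no reset: what is moved stays moved. The work goes in short steps, Python scripts to look and compute and a shell command to move; the robot and the scene stay as the last step left them, time stands still between calls to the robot, and variables do not carry over. Pictures are saved under pics/ and viewed, at most 11 in all, crops included, and the job is handed in when it is done.

```bash
mkdir -p pics; cat > h.py <<'E'
import numpy as np,cv2
from bench import bot
def ray(cam,px):
    c=bot.calibration(cam);f=200/np.tan(np.radians(c['fovy'])/2);T=np.array(c['world_from_camera'])
    d=T[:3,:3]@np.array([(px[0]-c['cx'])/f,(px[1]-c['cy'])/f,1]);return T[:3,3],d
def atz(cam,px,z):
    o,d=ray(cam,px);return (o+d*(z-o[2])/d[2]).round(4)
def tri(p1,p2,c1='scene',c2='side'):
    A=[];b=[]
    for c,p in((c1,p1),(c2,p2)):
        o,d=ray(c,p);d=d/np.linalg.norm(d);P=np.eye(3)-np.outer(d,d);A.append(P);b.append(P@o)
    return np.linalg.lstsq(np.vstack(A),np.hstack(b),rcond=None)[0].round(4)
def proj(cam,P):
    c=bot.calibration(cam);f=200/np.tan(np.radians(c['fovy'])/2);T=np.linalg.inv(np.array(c['world_from_camera']))
    q=T[:3,:3]@np.array(P)+T[:3,3];return (f*q[:2]/q[2]+[c['cx'],c['cy']]).round(1)
E
python3 - <<'E'
from h import *
im={c:bot.grab_frame(c) for c in('scene','side')}
for c in im:
    cv2.imwrite(f'pics/{c}0.png',im[c][:,:,::-1])
    for l in('bookend','bookend_foot','books_end'):
        for r in bot.pinpoint(c,l): print(c,l,r['point'],round(r['p'],2),atz(c,r['point'],0.075 if 'foot' in l else 0))
    for r in bot.outline_of(c,'bookend'): print(c,'outline',r['point'],r['p'],r['pixels'].sum())
print(bot.observe())
for c in im: print(np.array(bot.calibration(c)['world_from_camera'])[:3].round(2))
E
```

```text
scene bookend [265.0, 278.3] 0.78 [ 0.7553 -0.1054  0.    ]
scene bookend [339.8, 160.7] 0.64 [ 0.268  -0.2098 -0.    ]
scene bookend [348.6, 262.0] 0.56 [0.5934 0.0361 0.    ]
scene bookend_foot [259.7, 264.5] 0.88 [ 0.7698 -0.0998  0.075 ]
scene bookend_foot [340.1, 146.4] 0.6 [ 0.2877 -0.1974  0.075 ]
scene bookend_foot [350.4, 242.9] 0.57 [0.5923 0.0375 0.075 ]
scene books_end [377.1, 217.8] 0.22 [0.4169 0.0162 0.    ]
scene outline [360.6, 262.7] 0.77 1530
scene outline [269.8, 267.5] 0.72 790
scene outline [335.7, 158.2] 0.69 193
side bookend [292.3, 238.2] 0.84 [0.5811 0.0316 0.    ]
side bookend [395.2, 196.5] 0.77 [ 0.27   -0.1826  0.    ]
side bookend [240.4, 203.6] 0.71 [ 0.7634 -0.1087  0.    ]
side bookend [309.2, 186.9] 0.7 [ 0.5536 -0.2119  0.    ]
side bookend_foot [288.1, 219.2] 0.83 [0.5898 0.0338 0.075 ]
side bookend_foot [237.6, 190.9] 0.63 [ 0.7561 -0.0789  0.075 ]
side bookend_foot [306.2, 186.7] 0.24 [ 0.5538 -0.1153  0.075 ]
side outline [253.0, 200.2] 0.97 473
side outline [290.6, 223.2] 0.89 362
side outline [386.6, 192.9] 0.57 939
side outline [287.6, 149.6
[... 180 characters left out ...]
051841, -0.00162141,  0.00158493,  0.00139733,  0.00105096,
       -0.00024985]), 'effort': array([-9.32037619e-04, -3.85227871e+01, -3.22064459e+01,  7.00469082e-02,
        3.16704030e-02, -4.17896570e-05]), 'position': array([ 5.74954498e-01, -1.40204259e-05,  2.14564384e-01]), 'tool_rot': array([ 7.07107930e-01,  7.07105631e-01, -3.20231203e-05, -2.60824960e-05]), 'force': array([ 0.29866791, -0.40011865, -0.20633878]), 'moment': array([0.01227079, 0.0574499 , 0.01594237]), 'grasp_force': 0.0, 'finger_gap': 0.9977852072731996}
[[-0.58  0.57 -0.58  1.21]
 [ 0.82  0.4  -0.41  0.4 ]
 [-0.   -0.71 -0.7   0.92]]
[[-1.   -0.05  0.05  0.46]
 [-0.07  0.62 -0.78  0.81]
 [ 0.01 -0.78 -0.62  0.79]]
```

View pics/scene0.png

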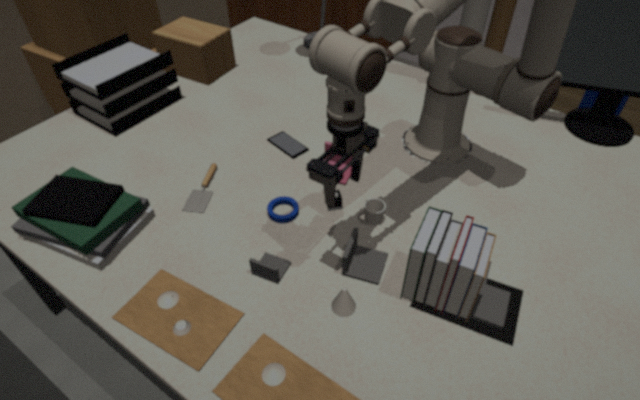

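View pics/side0.png

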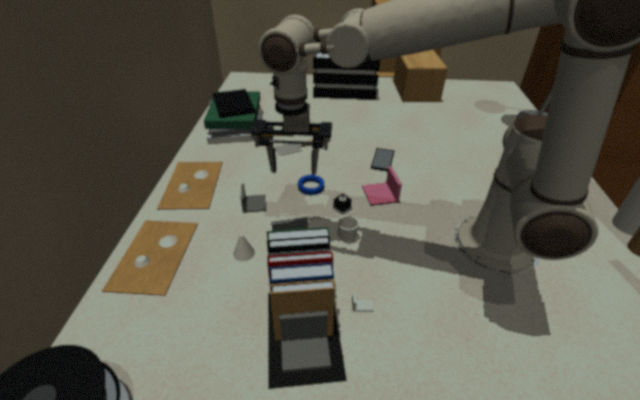

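The target is the grey L at scene (350,255), in front of the row. The small grey one at (268,267) and the pink one at (340,170) are look-alikes. I'll fit the poses from the outlines.

```bash
cat >> h.py <<'E'
from scipy.optimize import minimize
def sil(cam,boxes):
    m=np.zeros((400,640),np.uint8)
    for B in boxes:
        P=np.array([proj(cam,p) for p in B]).astype(np.float32)
        cv2.fillConvexPoly(m,np.round(cv2.convexHull(P)*16).astype(np.int32),1,shift=4)
    return m>0
def box(x,y,z): return np.array([[a,b,c] for a in x for b in y for c in z])
def bk(p,stand):
    x,y,a=p;B=[box((-.05,.05),(0,.095),(0,.01)),box((-.05,.05),(0,.012),(0,.075))]
    out=[]
    for b in B:
        if stand: b=np.c_[b[:,0],-b[:,2],b[:,1]]
        c,s=np.cos(a),np.sin(a);out.append(np.c_[x+c*b[:,0]-s*b[:,1],y+s*b[:,0]+c*b[:,1],b[:,2]])
    return out
def fit(masks,p0,stand):
    def f(p):
        return sum(1-(sil(c,bk(p,stand))&m).sum()/((sil(c,bk(p,stand))|m).sum()) for c,m in masks.items())
    s=np.array(p0)+np.array([[0,0,0],[.012,0,0],[0,.012,0],[0,0,.12]])
    for _ in range(2):
        r=minimize(f,p0,method='Nelder-Mead',options=dict(initial_simplex=s));p0=r.x;s=p0+np.array([[0,0,0],[-.006,0,0],[0,.006,0],[0,0,-.06]])
    return r.x.round(4),round(r.fun,3)
E
python3 - <<'E'
from h import *
bot.grab_frame('scene')
r=min(bot.outline_of('scene','bookend'),key=lambda r:np.hypot(*(np.array(r['point'])-[357,260])))
print(fit({'scene':r['pixels']},[.587,.035,0],False))
for r in bot.outline_of('scene','books')[:2]: print(r['point'],r['p'],r['pixels'].sum())
for l in('cup','cone','motor','tape','clip'):
    for r in bot.pinpoint('scene',l)[:1]: print(l,r['point'],r['p'],atz('scene',r['point'],0))
a=cv2.resize(bot.grab_frame('scene')[180:360,310:550],None,fx=3.3,fy=3.3,interpolation=cv2.INTER_CUBIC)
cv2.imwrite('pics/sc1.png',a[:,:,::-1])
w=bot.grab_frame('wrist');cv2.imwrite('pics/w1.png',w[:,:,::-1])
for r in bot.pinpoint('wrist','books_end')+bot.pinpoint('wrist','bookend_foot'): print(r)
c=bot.calibration('wrist');print(c)
E
```

```text
Traceback (most recent call last):
  File "h.py", line 36, in fit
    r=minimize(f,p0,method='Nelder-Mead',options=dict(initial_simplex=s));p0=r.x;s=p0+np.array([[0,0,0],[-.006,0,0],[0,.006,0],[0,0,-.06]])
  File "h.py", line 33, in f
    return sum(1-(sil(c,bk(p,stand))&m).sum()/((sil(c,bk(p,stand))|m).sum()) for c,m in masks.items())
  File "h.py", line 33, in <genexpr>
    return sum(1-(sil(c,bk(p,stand))&m).sum()/((sil(c,bk(p,stand))|m).sum()) for c,m in masks.items())
                                                ~~~^^^^^^^^^^^^^^^
  File "h.py", line 20, in sil
    P=np.array([proj(cam,p) for p in B]).astype(np.float32)
                ~~~~^^^^^^^
  File "h.py", line 14, in proj
    c=bot.calibration(cam);f=200/np.tan(np.radians(c['fovy'])/2);T=np.linalg.inv(np.array(c['world_from_camera']))
ValueError: time passes only in moves, steps and waits
```

Too many calibration calls triggered that error, so I'll cache the calibration.

```bash
sed -i "s/bot\.calibration(/cal(/; s/^from bench import bot/from bench import bot\nfrom functools import lru_cache\ncal=lru_cache(bot.calibration)/" h.py
python3 - <<'E'
from h import *
bot.grab_frame('scene')
r=min(bot.outline_of('scene','bookend'),key=lambda r:np.hypot(*(np.array(r['point'])-[357,260])))
print(fit({'scene':r['pixels']},[.587,.035,0],False))
for r in bot.outline_of('scene','books')[:2]: print(r['point'],r['p'],r['pixels'].sum())
for l in('cup','cone','motor','tape','clip'):
    for r in bot.pinpoint('scene',l)[:1]: print(l,r['point'],r['p'],atz('scene',r['point'],0))
a=cv2.resize(bot.grab_frame('scene')[180:360,310:550],None,fx=3.3,fy=3.3,interpolation=cv2.INTER_CUBIC)
cv2.imwrite('pics/sc1.png',a[:,:,::-1])
w=bot.grab_frame('wrist');cv2.imwrite('pics/w1.png',w[:,:,::-1])
for r in bot.pinpoint('wrist','books_end')+bot.pinpoint('wrist','bookend_foot'): print(r)
c=cal('wrist');print(c)
E
```

```text
(array([0.5879, 0.0263, 0.2783]), np.float64(0.081))
[456.1, 269.5] 0.94 8371
cup [376.8, 219.5] 0.62 [0.4231 0.0189 0.    ]
cone [345.1, 307.6] 0.93 [0.7107 0.1029 0.    ]
motor [332.7, 202.3] 0.74 [ 0.4375 -0.1206  0.    ]
tape [279.7, 209.3] 0.58 [ 0.5482 -0.2283  0.    ]
{'point': [289.5, 33.1], 'p': 0.63}
{'point': [327.8, 164.1], 'p': 0.81}
{'point': [456.6, 268.7], 'p': 0.73}
{'point': [203.9, 168.8], 'p': 0.33}
{'fovy': 65.70646984690485, 'cx': 313.59656909603774, 'cy': 201.7011712000602, 'hand_eye': array([[ 2.58692821e-04, -9.54956623e-01, -2.96745313e-01,
         8.50208561e-02],
       [ 9.99999966e-01,  2.38854875e-04,  1.03107838e-04,
         1.51338825e-04],
       [-2.75844485e-05, -2.96745330e-01,  9.54956653e-01,
        -1.69563881e-01],
       [ 0.00000000e+00,  0.00000000e+00,  0.00000000e+00,
         1.00000000e+00]])}
```

View pics/sc1.png

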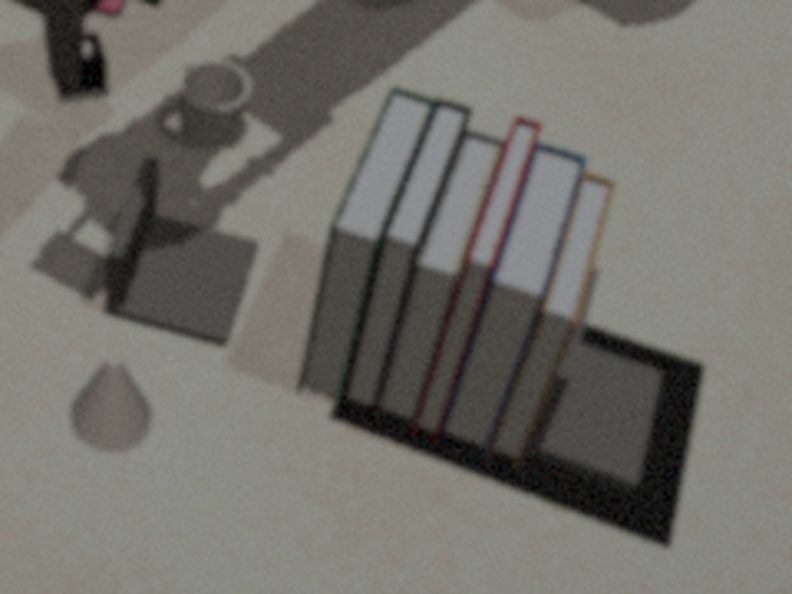

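View pics/w1.png

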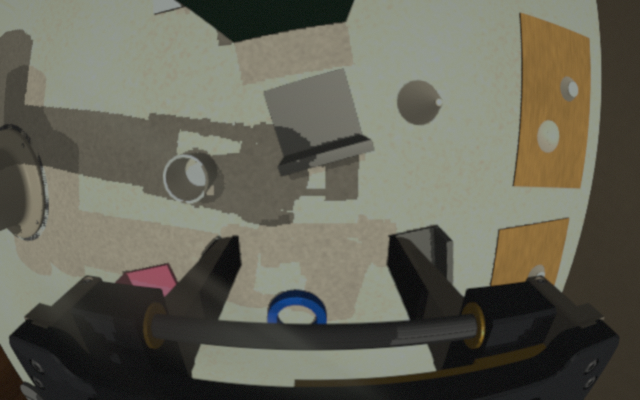

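The wrist picture shows the bookend at (320,130), yawed slightly, the cover's bottom edge from (235,41) to (348,22), the cup at (187,178) and the cone at (420,102). In the scene crop the cover's corners are clear. I'll convert both to positions.

```bash
cat >> h.py <<'E'
from scipy.spatial.transform import Rotation as R
def watz(px,z,st=None):
    st=st or bot.observe();c=cal('wrist');f=200/np.tan(np.radians(c['fovy'])/2)
    u=np.array(px)-[c['cx'],c['cy']];r=np.hypot(*u);t=r/f
    d=np.r_[u/r*np.sin(t),np.cos(t)];H=np.array(c['hand_eye']);Q=R.from_quat(st['tool_rot']).as_matrix()
    o=Q@H[:3,3]+st['position'];d=Q@H[:3,:3]@d;return (o+d*(z-o[2])/d[2]).round(4)
E
python3 - <<'E'
from h import *
for n,p,z in[('cover L',(235,41),0),('cover R',(348,22),0),('plate far L',(263,92),.01),('plate far R',(347,69),.01),('foot out L',(281,174),.075),('foot out R',(373,148),.075),('cup',(187,178),.03),('cone',(420,102),.035)]: print(n,watz(p,z))
s=lambda a:(310+a[0]/3.3,180+a[1]/3.3)
for n,p,z in[('cover bot +x',(304,388),0),('top +x',(335,230),.185),('top -x',(393,92),.185)]: print(n,atz('scene',s(p),z))
c,sn=np.cos(.278),np.sin(.278)
for u,v in((-.05,0),(.05,0),(-.05,.095),(.05,.095)): print('bk',.5879+c*u-sn*v,.0263+sn*u+c*v)
E
```

```text
cover L [0.4777 0.1743 0.    ]
cover R [0.6172 0.196  0.    ]
plate far L [0.5147 0.106  0.01  ]
plate far R [0.6147 0.1335 0.01  ]
foot out L [0.5418 0.0186 0.075 ]
foot out R [0.6354 0.0459 0.075 ]
cup [0.4181 0.0057 0.03  ]
cone [0.6977 0.0968 0.035 ]
cover bot +x [0.6092 0.1988 0.    ]
top +x [0.6151 0.1995 0.185 ]
top -x [0.4818 0.175  0.185 ]
bk 0.5398196886435405 0.012578350687110683
bk 0.6359803113564595 0.04002164931288932
bk 0.5137485549490508 0.10393094226438365
bk 0.6099091776619698 0.13137424089016228
```

Cover: middle about (0.547, 0.186), yaw about 0.17. Bookend: heel about (0.588, 0.029), yaw about 0.275. I'll align the tool with the bookend, then go down behind the foot.

```bash
python3 -m jog '[{"rotation":[0,0,1.6],"dp":[0,1.2,0],"claw":50},{"rotation":[0,0,3.15],"dp":[0.03,2.4,0],"claw":50},{"rotation":[0,0,3.15],"dp":[0.03,2.4,-1],"claw":50},{"rotation":[0,0,3.15],"dp":[0.03,2.4,-2.5],"claw":50},{"rotation":[0,0,3.15],"dp":[0.03,2.4,-4],"claw":50},{"rotation":[0,0,3.15],"dp":[0.03,2.4,-5],"claw":50},{"rotation":[0,0,3.15],"dp":[0.03,2.4,-5.5],"claw":50},{"rotation":[0,0,3.15],"dp":[0.03,2.4,-5.5],"claw":50},{"rotation":[0,0,3.15],"dp":[0.03,2.4,-5.5],"claw":50}]'
```

```text
t: 2.33
position: [0.5772, 0.0719, 0.0513]
tool_rot: [0.604, 0.797, 0.001, 0.001]
force: [-0.6, 0.6, -0.3]
finger_gap: 0.543
grasp_force: 0.0
```

```bash
python3 -m jog '[{"rotation":[0,0,0],"dp":[0.04,-0.13,0],"claw":50},{"rotation":[0,0,0],"dp":[0.07,-0.26,0],"claw":50},{"rotation":[0,0,0],"dp":[0.11,-0.39,0],"claw":50},{"rotation":[0,0,0],"dp":[0.145,-0.52,0],"claw":50},{"rotation":[0,0,0],"dp":[0.18,-0.64,0],"claw":50},{"rotation":[0,0,0],"dp":[0.22,-0.77,0],"claw":50},{"rotation":[0,0,0],"dp":[0.25,-0.9,0],"claw":50},{"rotation":[0,0,0],"dp":[0.29,-1.03,0],"claw":50},{"rotation":[0,0,0],"dp":[0.325,-1.15,0],"claw":50},{"rotation":[0,0,0],"dp":[0.36,-1.28,0],"claw":50}]'
python3 - <<'E'
from h import *
a=[cv2.resize(bot.grab_frame('scene')[200:320,290:450],None,fx=3,fy=3),cv2.resize(bot.grab_frame('wrist')[:,:400],None,fx=.9,fy=.9)]
cv2.imwrite('pics/p2.png',cv2.hconcat([a[0][:360,:440],a[1]])[:,:,::-1])
E
```

```text
t: 3.58
position: [0.5869, 0.0333, 0.0496]
tool_rot: [0.604, 0.797, 0.0, 0.0]
force: [0.5, 0.7, -0.5]
finger_gap: 0.543
grasp_force: 0.4
```

View pics/p2.png

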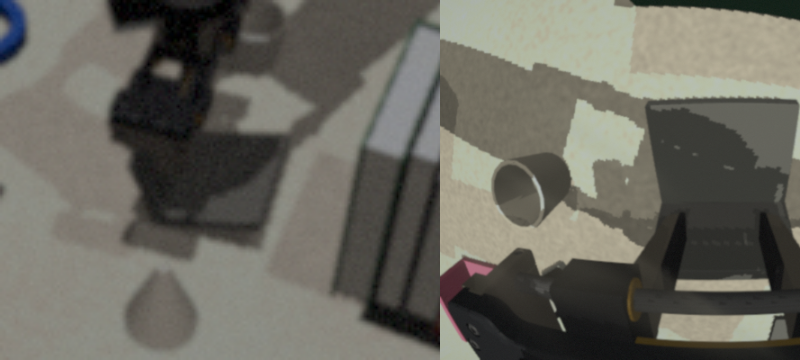

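The plate is lifting evenly, with both fingers on the foot. I'll keep pushing.

```bash
python3 -m jog '[{"rotation":[0,0,0],"dp":[0.04,-0.13,0],"claw":50},{"rotation":[0,0,0],"dp":[0.07,-0.26,0],"claw":50},{"rotation":[0,0,0],"dp":[0.11,-0.39,0],"claw":50},{"rotation":[0,0,0],"dp":[0.145,-0.52,0],"claw":50},{"rotation":[0,0,0],"dp":[0.18,-0.64,0],"claw":50},{"rotation":[0,0,0],"dp":[0.22,-0.77,0],"claw":50},{"rotation":[0,0,0],"dp":[0.25,-0.9,0],"claw":50},{"rotation":[0,0,0],"dp":[0.29,-1.03,0],"claw":50},{"rotation":[0,0,0],"dp":[0.325,-1.15,0],"claw":50},{"rotation":[0,0,0],"dp":[0.36,-1.28,0],"claw":50}]'
python3 -m jog '[{"rotation":[0,0,0],"dp":[0,0,0],"claw":50},{"rotation":[0,0,0],"dp":[0,0,0],"claw":50}]'
python3 - <<'E'
from h import *
a=[cv2.resize(bot.grab_frame('scene')[200:320,290:450],None,fx=3,fy=3),cv2.resize(bot.grab_frame('wrist')[:,200:600],None,fx=.9,fy=.9)]
cv2.imwrite('pics/p3.png',cv2.hconcat([a[0][:360,:440],a[1]])[:,:,::-1])
E
```

```text
t: 4.92
position: [0.5975, -0.005, 0.0496]
tool_rot: [0.604, 0.797, -0.0, -0.0]
force: [0.5, -0.6, -0.7]
finger_gap: 0.542
grasp_force: 0.0
t: 5.18
position: [0.5974, -0.0048, 0.0496]
tool_rot: [0.604, 0.797, 0.0, -0.0]
force: [-0.2, -0.0, 0.2]
finger_gap: 0.545
grasp_force: 0.0
```

View pics/p3.png

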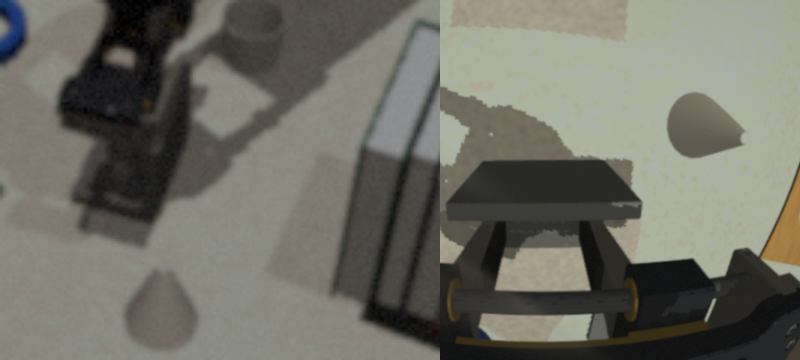

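It stands on its foot, with the fingers inside the L. I'll lift clear, back off and measure again.

```bash
python3 -m jog '[{"rotation":[0,0,0],"dp":[0,0,1],"claw":50},{"rotation":[0,0,0],"dp":[0,0,2.2],"claw":50},{"rotation":[0,0,0],"dp":[0,0,3.2],"claw":50},{"rotation":[0,0,0],"dp":[0.3,-1.2,3.2],"claw":50},{"rotation":[0,0,0],"dp":[0.7,-2.4,3.2],"claw":50},{"rotation":[0,0,0],"dp":[0.9,-3.5,3.2],"claw":50},{"rotation":[0,0,0],"dp":[0.9,-3.5,3.2],"claw":50},{"rotation":[0,0,0],"dp":[0.9,-3.5,3.2],"claw":50}]'
python3 - <<'E'
from h import *
bot.grab_frame('scene')
r=min(bot.outline_of('scene','bookend'),key=lambda r:np.hypot(*(np.array(r['point'])-[340,255])))
print(r['point'],r['p'],r['pixels'].sum(),fit({'scene':r['pixels']},[.59,.025,.27],True))
bot.observe();w=bot.grab_frame('wrist')
cv2.imwrite('pics/w4.png',w[:,:,::-1])
E
```

```text
t: 6.28
position: [0.6242, -0.109, 0.1454]
tool_rot: [0.603, 0.797, 0.0, -0.0]
force: [0.8, -0.2, -0.6]
finger_gap: 0.545
grasp_force: 0.0
[332.8, 253.1] 0.89 1068 (array([0.5866, 0.0273, 0.3255]), np.float64(0.125))
```

View pics/w4.png

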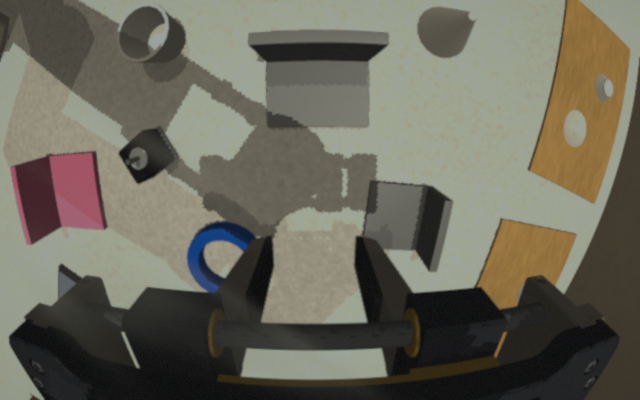

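The bookend stands squarely. Its foot edge runs from (266,127) to (369,127), and the small look-alike sits at (405,220), close to the path.

```bash
python3 - <<'E'
from h import *
for n,p,z in[('foot L',(266,126),.012),('foot R',(369,127),.012),('plate top in L',(249,45),.095),('plate top in R',(388,44),.095),('plate top out L',(249,33),.095),('plate top out R',(388,33),.095),('small L',(364,248),.012),('small front L',(370,181),.01),('small front R',(421,185),.03),('small foot top',(437,270),.05)]: print(n,watz(p,z))
E
```

```text
foot L [ 0.5612 -0.0555  0.012 ]
foot R [ 0.6585 -0.0287  0.012 ]
plate top in L [0.5447 0.0063 0.095 ]
plate top in R [0.6389 0.0344 0.095 ]
plate top out L [0.5421 0.0151 0.095 ]
plate top out R [0.6367 0.0425 0.095 ]
small L [ 0.6946 -0.1533  0.012 ]
small front L [ 0.6768 -0.0809  0.01  ]
small front R [ 0.723  -0.0664  0.03  ]
small foot top [ 0.7678 -0.1426  0.05  ]
```

```bash
python3 -m jog '[{"rotation":[0,0,0],"dp":[-0.23,1.36,0],"claw":44},{"rotation":[0,0,0],"dp":[-0.23,1.36,-1.5],"claw":44},{"rotation":[0,0,0],"dp":[-0.23,1.36,-3],"claw":44},{"rotation":[0,0,0],"dp":[-0.23,1.36,-4],"claw":44},{"rotation":[0,0,0],"dp":[-0.23,1.36,-4.5],"claw":44},{"rotation":[0,0,0],"dp":[-0.23,1.36,-4.67],"claw":44},{"rotation":[0,0,0],"dp":[-0.23,1.36,-4.67],"claw":44}]'
```

```text
t: 7.3
position: [0.6184, -0.0691, 0.0065]
tool_rot: [0.603, 0.797, 0.0, 0.001]
force: [0.8, -0.3, -0.3]
finger_gap: 0.478
grasp_force: 0.0
```

```bash
python3 -m jog '[{"rotation":[0,0,0],"dp":[-0.05,0.16,0],"claw":44},{"rotation":[0,0,0],"dp":[-0.1,0.32,0],"claw":44},{"rotation":[0,0,0],"dp":[-0.15,0.48,0],"claw":44},{"rotation":[0,0,0],"dp":[-0.2,0.64,0],"claw":44},{"rotation":[0,0,0],"dp":[-0.25,0.8,0],"claw":44},{"rotation":[0,0,0],"dp":[-0.3,0.95,0],"claw":44},{"rotation":[0,0,0],"dp":[-0.36,1.1,0],"claw":44},{"rotation":[0,0,0],"dp":[-0.41,1.27,0],"claw":44},{"rotation":[0,0,0],"dp":[-0.47,1.43,0],"claw":44},{"rotation":[0,0,0],"dp":[-0.52,1.6,0],"claw":44}]'
python3 -m jog '[{"rotation":[0,0,-0.1],"dp":[-0.05,0.16,0],"claw":44},{"rotation":[0,0,-0.2],"dp":[-0.1,0.32,0],"claw":44},{"rotation":[0,0,-0.3],"dp":[-0.15,0.48,0],"claw":44},{"rotation":[0,0,-0.4],"dp":[-0.2,0.64,0],"claw":44},{"rotation":[0,0,-0.5],"dp":[-0.25,0.8,0],"claw":44},{"rotation":[0,0,-0.6],"dp":[-0.3,0.95,0],"claw":44},{"rotation":[0,0,-0.7],"dp":[-0.36,1.1,0],"claw":44},{"rotation":[0,0,-0.8],"dp":[-0.41,1.27,0],"claw":44},{"rotation":[0,0,-0.9],"dp":[-0.47,1.43,0],"claw":44},{"rotation":[0,0,-1],"dp":[-0.52,1.6,0],"claw":44}]'
python3 - <<'E'
from h import *
w=bot.grab_frame('wrist');cv2.imwrite('pics/w5.png',w[:,:,::-1])
E
```

```text
t: 8.55
position: [0.6022, -0.0209, 0.0058]
tool_rot: [0.604, 0.797, 0.0, 0.0]
force: [-0.2, -2.9, 2.5]
finger_gap: 0.478
grasp_force: 1.9
t: 9.8
position: [0.5865, 0.0271, 0.0057]
tool_rot: [0.638, 0.77, 0.0, 0.0]
force: [1.0, -4.8, 3.7]
finger_gap: 0.478
grasp_force: 2.6
```

View pics/w5.png

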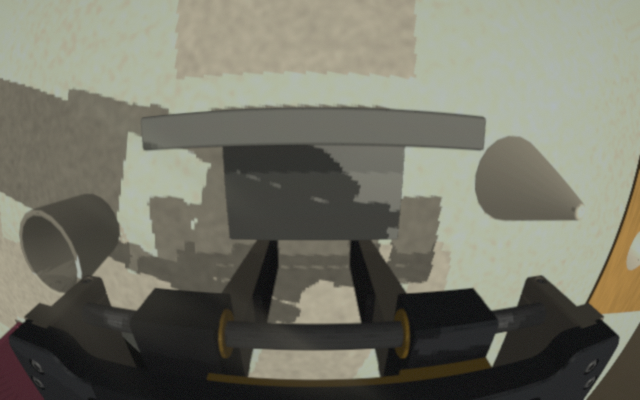

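```bash
python3 - <<'E'
from h import *
print(watz((230,239),.012),watz((400,239),.012))
E
python3 -m jog '[{"rotation":[0,0,0],"dp":[-0.06,0.17,0],"claw":44},{"rotation":[0,0,0],"dp":[-0.11,0.35,0],"claw":44},{"rotation":[0,0,-0.1],"dp":[-0.17,0.52,0],"claw":44},{"rotation":[0,0,-0.1],"dp":[-0.23,0.7,0],"claw":44},{"rotation":[0,0,-0.2],"dp":[-0.28,0.87,0],"claw":44},{"rotation":[0,0,-0.2],"dp":[-0.34,1.04,0],"claw":44},{"rotation":[0,0,-0.2],"dp":[-0.4,1.22,0],"claw":44},{"rotation":[0,0,-0.2],"dp":[-0.46,1.39,0],"claw":44},{"rotation":[0,0,-0.2],"dp":[-0.51,1.57,0],"claw":44},{"rotation":[0,0,-0.2],"dp":[-0.57,1.74,0],"claw":44}]'
python3 - <<'E'
from h import *
a=bot.grab_frame('scene')
r=bot.outline_of('scene','bookend')
for q in r: print(q['point'],q['p'],q['pixels'].sum())
a=[cv2.resize(a[190:320,320:470],(519,450),interpolation=cv2.INTER_CUBIC),cv2.resize(bot.grab_frame('wrist')[:,180:420],(270,450))]
cv2.imwrite('pics/p6.png',cv2.hconcat(a)[:,:,::-1])
E
```

```text
[0.5358 0.0298 0.012 ] [0.6345 0.0485 0.012 ]
t: 11.1
position: [0.5691, 0.0796, 0.0055]
tool_rot: [0.644, 0.765, -0.0, -0.0]
force: [1.6, -3.8, 3.6]
finger_gap: 0.478
grasp_force: 2.1
[385.0, 268.4] 0.88 1184
[331.5, 161.1] 0.83 954
[271.1, 266.3] 0.7 802
```

View pics/p6.png

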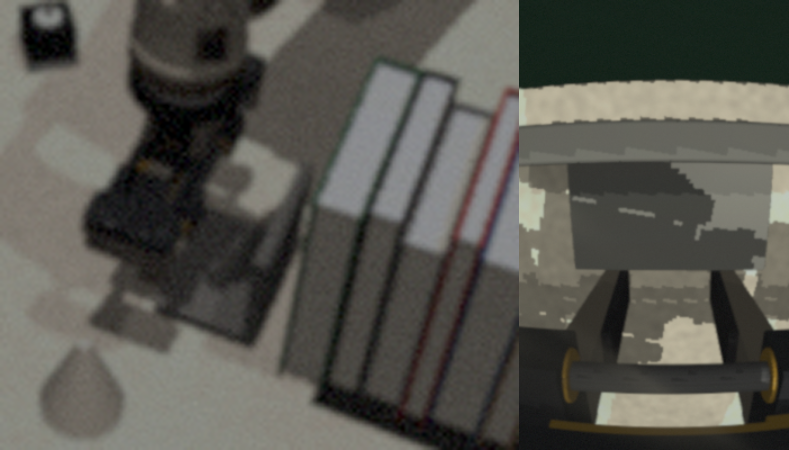

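```bash
python3 - <<'E'
from h import *
for p in((190,78),(301,71),(412,78)): print(watz(p,0))
print(watz((224,239),.012),watz((404,239),.012))
E
python3 -m jog '[{"rotation":[0,0,0],"dp":[-0.01,0.08,0],"claw":44},{"rotation":[0,0,0],"dp":[-0.02,0.15,0],"claw":44},{"rotation":[0,0,0],"dp":[-0.04,0.23,0],"claw":44},{"rotation":[0,0,0],"dp":[-0.05,0.3,0],"claw":44},{"rotation":[0,0,0],"dp":[-0.07,0.38,0],"claw":44},{"rotation":[0,0,0],"dp":[-0.08,0.45,0],"claw":44}]'
```

```text
[0.4798 0.1725 0.    ]
[0.5438 0.1837 0.    ]
[0.6062 0.1928 0.    ]
[0.5145 0.0824 0.012 ] [0.6194 0.1005 0.012 ]
t: 12.0
position: [0.5666, 0.0929, 0.0054]
tool_rot: [0.644, 0.765, -0.0, -0.0]
force: [-0.4, -2.3, -0.8]
finger_gap: 0.485
grasp_force: 0.8
```

```bash
python3 -m jog '[{"rotation":[0,0,0],"dp":[-0.01,0.05,0],"claw":44},{"rotation":[0,0,0],"dp":[-0.01,0.09,0],"claw":44},{"rotation":[0,0,0],"dp":[-0.02,0.13,0],"claw":44},{"rotation":[0,0,0],"dp":[-0.03,0.17,0],"claw":44}]'
python3 -m jog '[{"rotation":[0,0,0],"dp":[-0.01,0.04,0],"claw":44},{"rotation":[0,0,0],"dp":[-0.01,0.07,0],"claw":44}]'
```

```text
t: 12.5
position: [0.566, 0.0978, 0.0055]
tool_rot: [0.644, 0.765, 0.0, 0.0]
force: [-0.1, -1.0, -1.6]
finger_gap: 0.476
grasp_force: 0.8
t: 12.75
position: [0.5657, 0.0999, 0.0055]
tool_rot: [0.644, 0.765, -0.0, -0.0]
force: [0.7, -1.1, -1.1]
finger_gap: 0.476
grasp_force: 0.9
```

```bash
python3 -m jog '[{"rotation":[0,0,0],"dp":[-0.01,0.04,0],"claw":44},{"rotation":[0,0,0],"dp":[-0.01,0.07,0],"claw":44}]'
```

```text
t: 13.0
position: [0.5657, 0.1006, 0.0055]
tool_rot: [0.644, 0.765, -0.001, 0.001]
force: [0.8, -8.7, -1.5]
finger_gap: 0.48
grasp_force: 4.5
```

The force jumped to about 9 N, so the plate has met the row. I'll go one more small step to settle it flat, then check the gap from both sides.

```bash
python3 -m jog '[{"rotation":[0,0,0],"dp":[0,0.03,0],"claw":44},{"rotation":[0,0,0],"dp":[-0.01,0.06,0],"claw":44},{"rotation":[0,0,0],"dp":[-0.01,0.06,0],"claw":44}]'
python3 - <<'E'
from h import *
s=bot.grab_frame('scene');w=bot.grab_frame('wrist')
a=[cv2.resize(s[200:320,330:450],(400,400),interpolation=cv2.INTER_CUBIC),cv2.resize(w[0:267,120:520],(400,267))]
a[1]=cv2.copyMakeBorder(a[1],0,133,0,0,0)
cv2.imwrite('pics/p7.png',cv2.hconcat(a)[:,:,::-1])
E
```

```text
t: 13.38
position: [0.5656, 0.1014, 0.0056]
tool_rot: [0.644, 0.765, -0.001, 0.002]
force: [1.2, -10.9, -2.4]
finger_gap: 0.477
grasp_force: 5.2
```

View pics/p7.png

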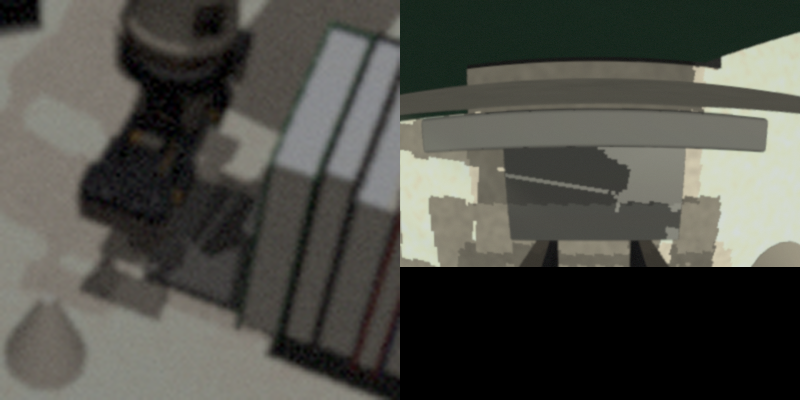

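The scene shows the plate up against the cover. The wrist camera is too close to the row to read, so I'll back off, rise and check.

```bash
python3 -m jog '[{"rotation":[0,0,0],"dp":[0.05,-0.3,0],"claw":44},{"rotation":[0,0,0],"dp":[0.2,-1.2,0],"claw":44},{"rotation":[0,0,0],"dp":[0.2,-1.2,1.5],"claw":44},{"rotation":[0,0,0],"dp":[0.2,-1.7,3.5],"claw":44},{"rotation":[0,0,0],"dp":[0.2,-2.2,5.5],"claw":44},{"rotation":[0,0,0],"dp":[0.2,-2.7,7],"claw":44},{"rotation":[0,0,0],"dp":[0.2,-2.7,7.5],"claw":44},{"rotation":[0,0,0],"dp":[0.2,-2.7,7.5],"claw":44},{"rotation":[0,0,0],"dp":[0.2,-2.7,7.5],"claw":44}]'
python3 - <<'E'
from h import *
w=bot.grab_frame('wrist');cv2.imwrite('pics/w8.png',cv2.resize(w[0:220,140:480],None,fx=2.3,fy=2.3,interpolation=cv2.INTER_CUBIC)[:,:,::-1])
bot.grab_frame('scene')
for r in bot.outline_of('scene','bookend'):
    if np.hypot(*(np.array(r['point'])-[387,268]))<20: print(r['point'],r['pixels'].sum())
E
```

```text
t: 14.6
position: [0.5697, 0.0236, 0.2277]
tool_rot: [0.644, 0.765, -0.001, -0.002]
force: [0.2, 0.9, -0.8]
finger_gap: 0.477
grasp_force: 0.0
[390.0, 274.0] 950
```

View pics/w8.png

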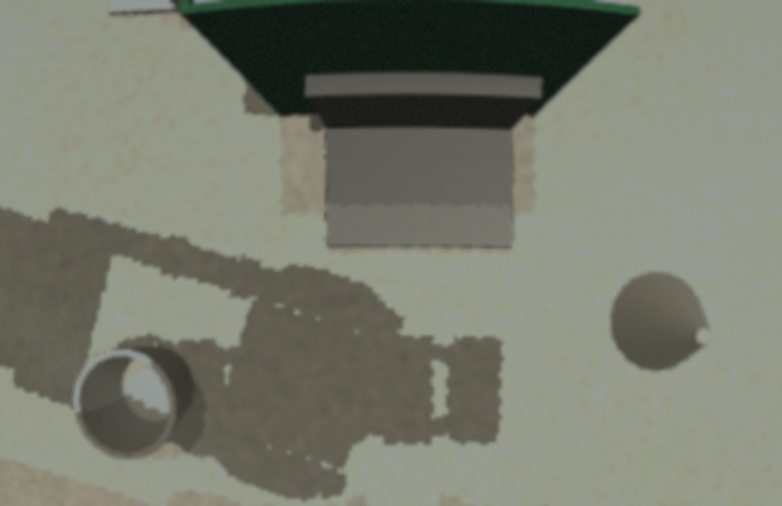

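The plate (top from 305 to 543, row 85) sits against the cover, parallel to it and roughly centred. The cover's bottom corners are at (282,115) and (535,115). A quick numeric check of the gap:

```bash
python3 - <<'E'
from h import *
g=lambda p,z:watz((140+p[0]/2.3,p[1]/2.3),z)[:2]
a,b=g((282,115),0),g((535,115),0);d=(b-a)/np.linalg.norm(b-a);n=np.array([-d[1],d[0]]);m=(a+b)/2
print(a,b,'w',np.linalg.norm(b-a),'yaw',np.arctan2(d[1],d[0]))
for k,p,z in[('footL',(327,246),.012),('footR',(512,246),.012),('topoutL',(305,74),.095),('topoutR',(541,77),.095)]:
    q=g(p,z)-m;print(k,'x',q@d,'y',q@n)
E
```

```text
[0.4781 0.173 ] [0.6157 0.1973] w 0.13972920238804773 yaw 0.17479657196062698
footL x -0.04414220431081209 y -0.0757272625847688
footR x 0.05521089985596226 y -0.07550211279888061
topoutL x -0.044422532254653174 y -0.0008373339144602596
topoutR x 0.05498839804911978 y -0.0014347752407777607
```

The gap is about 1 mm, the plate is parallel to the cover, and it sits 5 mm off centre. The row has hardly moved. Handing in.

```bash
python3 -c "
from bench import bot
print(bot.finish_job())"
```

```text
the job is handed in; nothing more can be done
None
```

The job is handed in, with no verdict shown: by my last wrist-camera check the bookend stands on its foot, flat against the end book (gap about 1 mm, about 5 mm off the cover's middle), the row has barely moved, and the arm is clear.

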